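# Slide a petri-dish stack along the fence into the covered bay

### The job

Push the stack of petri dishes up against the long metal fence, then slide it along the fence into the covered bay until it meets the stiff follower plate hidden inside and has pushed that plate back by about 7 mm (3 to 12 mm is fine), and leave it there, upright and against the fence. Keep the stack on the bench all the way, never lifted, and be gentle: the dishes crack if anything presses on them with more than 20 N. Leave the other things on the bench where they are.

Things in the scene. Friction and masses are not known exactly. Their poses are not given: they have to be found in the camera images.
- dishes: Round stack of four white, translucent petri dishes taped together (one piece), 90 mm diameter (contact radius 44 to 45 mm), 61 mm high, 0.14 to 0.28 kg, standing loose on the worktop; sliding it alone takes 1 to 2 N; pushed into the fence it wedges (friction about 0.6) and takes far more. Origin: centre of its underside, so it stands at z = 0. Its yaw means nothing.
- lane: Fixed loading lane: straight aluminium fence, 45 mm high, leading into a white bay with a grey hood. Origin: on the worktop under the fence's inner face, at the bay's mouth. x runs along the fence into the bay, y away from its inner face to the stack's side, z up. The fence runs from x = -280 to +150 mm, inner face at y = 0; a stack touching it has its centre at y = 44 to 45 mm.
- bay_mouth (a point): Middle of the bay's mouth, on the worktop (lane x = 0, y = 47 mm); axes as the lane's. The outer wall, 6 mm thick, 72 mm high, runs from x = 0 to 150 mm with its inner face 94 mm from the fence: the stack enters with about 5 mm to spare, only if kept against the fence. The end is closed.
- hood_edge (a point): Middle of the opaque hood's front edge, on its top (lane x = 25 mm, y = 47 mm, 76 mm up); underside 71 mm up. Under it is the follower, a black plate across the lane, clamped elsewhere each time and in no list: its face is first met at lane x = 50 to 90 mm, when the stack's centre is at x = 5 to 46 mm and its rear edge still in front of the hood.
- follower (a joint): The follower plate's slide, in m: 0 as found, growing as the plate is pushed deeper into the bay (along the lane's x); hard end at 0.016. It is held by friction only: it yields at about 7 N plus 0.25 N for each 10 mm/s, and stays where it is left. At its hard end the force climbs at once beyond 20 N.
- bottle_red: Bystander: white bottle with red cap, 65 mm diameter, 150 mm high. Origin: centre of underside.
- tape: Bystander: roll of blue tape lying flat, 85 mm diameter, 26 mm high. Origin: centre of underside.
- timer: Bystander: small white timer, 47x66x57 mm. Origin: centre of underside.
- tips: Bystander: yellow pipette-tip box with clear lid, 92x122x95 mm. Origin: centre of underside.
- bottle_white: Bystander: white tablet bottle with white cap, behind the fence, 47 mm diameter, 85 mm high. Origin: centre of underside.
- marker: Bystander: white marker pen with a blue band, 139 mm long, 13 mm thick, lying down. Origin: centre of underside.
Not all that is in view belongs to the job. What is shaped like the dishes but orange is not meant.

How it is judged:
By the outcome, as a careful person would: the job done as asked, in the order asked, and still so for the second after the job is handed in, with the robot touching nothing.
It also fails if it takes over 70 s, if anything falls off the work surface, if the arm or the gripper's body presses on something with over 40 N, if the wrist force passes 120 N, or if a joint passes its speed limit or range.

### The arm

A 6-joint arm with a two-finger parallel gripper is mounted at the origin on a cart in front of the work surface, level with it; the furniture and walls round the work are solid. World frame = base frame: x ahead of the robot, y to its left, z up, the work surface at z = 0. Lengths are in m, angles in degrees, forces in N, time in s.
With the tool pointing down it reaches from about 0.4 to 0.825 m from the base axis. Payload 7 kg.
Tool frame: the origin (TCP) lies midway between the tips of the shut fingers; the grasp point (between the pads) lies 19 mm behind it (ctrl.hold_point_z is the distance from the TCP to the grasp point, in m); z points along the fingers, y is the line along which they close (so a half turn about z gives the same grasp; the last joint's range is limited). The gripper opens to 88 mm and grips with 3 to 60 N. Pads are 19 mm wide; open, the fingers measure 130 mm over their backs; the gripper's body (78 mm by 193 mm) begins 47 mm behind the grasp point.
Start: joints at [-55.972, 20.546, 0.682, 0, -70.136, -16.507], TCP at [0.203, -0.644, 0.227] pointing down, gripper open.
Joint ranges: [-176.03, 176.03], [-82.01, 121.73], [-58.28, 71.71], [-173.87, 95.51], [-174.79, -0.11], [-173.66, 173.66]. Speed limits (degrees/s): [136.94, 136.94, 172.46, 180, 180, 180].

### API

Orientations are given as [roll, pitch, yaw] about the fixed x, y, z axes, in that order (R = Rz(yaw) Ry(pitch) Rx(roll)).
In Python, from plant import ctrl gives the robot as it stands.
- The arm moves only by the tool apply_moves, never from a script. Its argument "deltas" is a list of rows, each an object with "fingers": the finger opening in mm, from 0 to 87.6; "delta_pos": the shift along the tool's x, y, z in mm, a list of three; "angular": the turn, a rotation vector about the tool's x, y, z in degrees, a list of three. A call has 1 to 10 rows; each row is the pose to reach, as a shift and turn from the pose commanded when the call began, along the tool's axes at that moment; what a row does not reach only later rows make up. A row lasts 1/10 s, in which the tool goes at most 50 mm and 8.59 degrees, less where a joint would pass 70% of its speed; a pose out of reach is approached as far as the arm can. A call with a gripper value outside its range is refused whole. The fingers move at their own pace and stop on an object; the grip force is fixed at half the most. Time passes only in rows, so rows that repeat a pose let the fingers close. It gives the time, the measured TCP pose, the force, the opening and the grip force at its end, in the units of the state.
- ctrl.get_obs(): the state, without advancing time (a new reading comes with each control period).
- ctrl.snapshot(name): name is "side" or "top"; returns the picture (400x640x3 uint8, red, green, blue); there is no depth.
- ctrl.camera_params(name): a dict with "fx", "fy", "cx", "cy" (pixels), "dist_coeffs" ([k1, k2, p1, p2, k3] as OpenCV has them; the pictures are not rectified), "cam_to_world" (4x4, takes a point from camera to world coordinates). Camera axes: x right, y up, looking along -z (the intrinsics and any distortion apply to the point x, -y, -z); pixel columns grow to the right and rows downward; lengths in m; the calibration is good to about 2 mm. A picture is of the moment at which its call begins. camera_params takes no time and is no camera call.
- ctrl.close_job(): hands the job in; it is judged then, once.
The state is a dict: "clock": time; "joint_pos": joint angles; "qvel": joint speeds; "tau": joint torques, N m; "tool_pos": TCP position; "orientation": TCP orientation; "force": force on the tool from outside, world axes, zero at the start; "moment": the same for the moment, N m; "opening": finger opening in m; "gripper_force": force on a finger pad.
Only numpy, scipy, OpenCV 4.12 (cv2) and the standard library are available. Lean on these libraries where they do the work, as an engineer would, in place of code of your own. Each camera call takes 0.05 s, during which the arm holds its last target. There are 200 camera calls.

## Working session

There is one attempt and no reset: what is moved stays moved. The work goes in short steps, Python scripts to look and compute and a tool call to move; the robot and the scene stay as the last step left them, time stands still between calls to the robot, and variables do not carry over. Pictures are saved under pics/ and viewed, at most 10 in all, crops included, and the job is handed in when it is done.

Besides the shell and the picture viewer there is one more tool, called by a JSON object that holds its "fn" and its "kwargs". apply_moves: Moves the arm, as the interface text tells. Its arguments: {"type":"object","properties":{"deltas":{"type":"array"}},"required":["deltas"]}

```bash
mkdir -p pics; ls
python3 - <<'E'
from plant import ctrl
import cv2
for n in("top","side"):
    cv2.imwrite(f"pics/{n}0.png",ctrl.snapshot(n)[:,:,::-1]); p=ctrl.camera_params(n); print(n,p)
print(ctrl.get_obs())
E
```

```text
pics
top {'fx': 429.49638403369477, 'fy': 429.49638403369477, 'cx': 320.0828353805869, 'cy': 199.6328312877657, 'dist_coeffs': array([-0.10448518,  0.        ,  0.        ,  0.        ,  0.        ]), 'cam_to_world': array([[ 0.00959059,  0.99813081, -0.06035657,  0.44010975],
       [-0.99991814,  0.01008402,  0.00787608, -0.08694655],
       [ 0.00846999,  0.06027609,  0.99814581,  1.66677994],
       [ 0.        ,  0.        ,  0.        ,  1.        ]])}
side {'fx': 467.6754987584595, 'fy': 467.6754987584595, 'cx': 322.9836447058653, 'cy': 196.55082613811192, 'dist_coeffs': array([0.04561559, 0.        , 0.        , 0.        , 0.        ]), 'cam_to_world': array([[ 0.02958244,  0.52994617, -0.84751516, -0.74402899],
       [-0.9995597 ,  0.01373543, -0.02630085, -0.13999423],
       [-0.00229705,  0.84792004,  0.53011916,  0.87354181],
       [ 0.        ,  0.        ,  0.        ,  1.        ]])}
{'clock': 0.1, 'joint_pos': array([-5.59737141e+01,  2.05870000e+01,  6.38528035e-01, -1.90963890e-02,
       -7.01353947e+01, -1.65092011e+01]), 'qvel': array([-0.10963946, -0.16833529,  0.06578782, -0.00655539,  0.04871726,
       -0.09922393]), 'tau': array([-9.58398268e-04, -5.84160340e+01,  2.93752205e+01,  7.01545671e+00,
        1.02947128e-02, -5.56942882e-05]), 'tool_pos': array([ 0.20304139, -0.643273  ,  0.22571207]), 'orientation': array([ 1.79914489e+02, -6.62202668e-03, -1.62489412e+02]), 'force': array([ 0.24311612, -0.47950126, -0.08683682]), 'moment': array([ 0.02952762, -0.03472664,  0.00701941]), 'gripper_force': 0.0, 'opening': 0.08779984265251463}
```

View pics/top0.png

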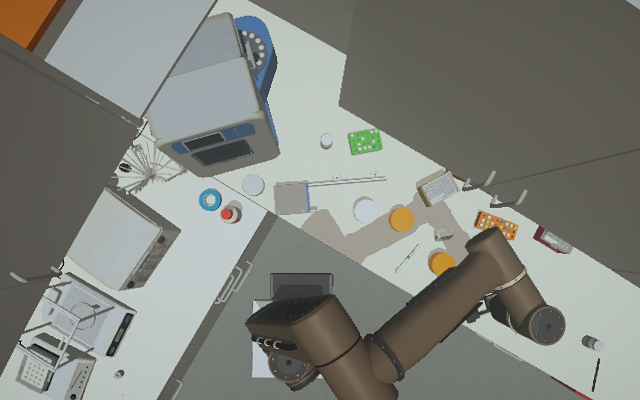

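View pics/side0.png

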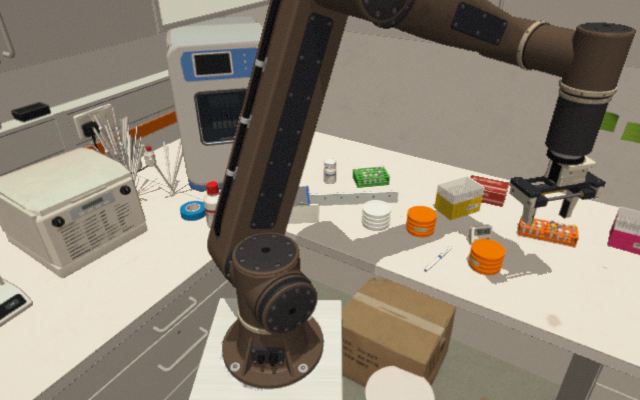

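The top view shows the bay at (293,197), the fence running right to (386,178), the white stack at (365,211), and orange decoys at (402,219) and (441,264). The side view shows the stack at (376,215). I'll enlarge both.

Run:
```python
import cv2
a=cv2.imread("pics/top0.png")[160:250,260:420]; cv2.imwrite("pics/topc.png",cv2.resize(a,None,fx=5,fy=5,interpolation=cv2.INTER_CUBIC))
a=cv2.imread("pics/side0.png")[160:280,280:440]; cv2.imwrite("pics/sidec.png",cv2.resize(a,None,fx=5,fy=5,interpolation=cv2.INTER_CUBIC))
```

```text
(no output)
```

View pics/topc.png

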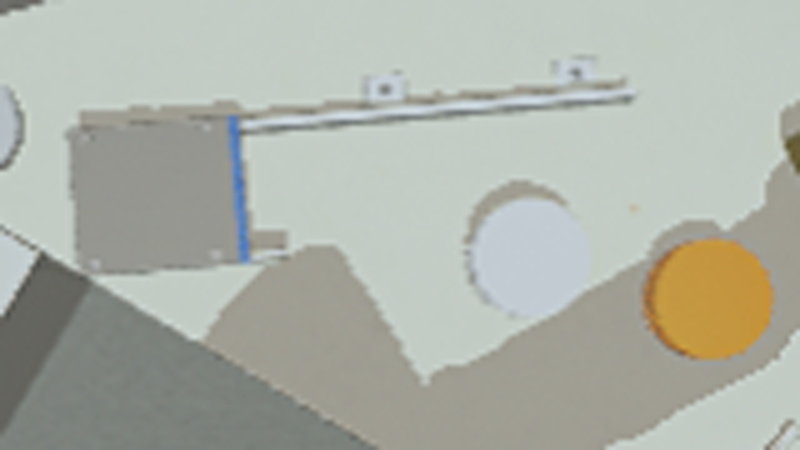

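View pics/sidec.png

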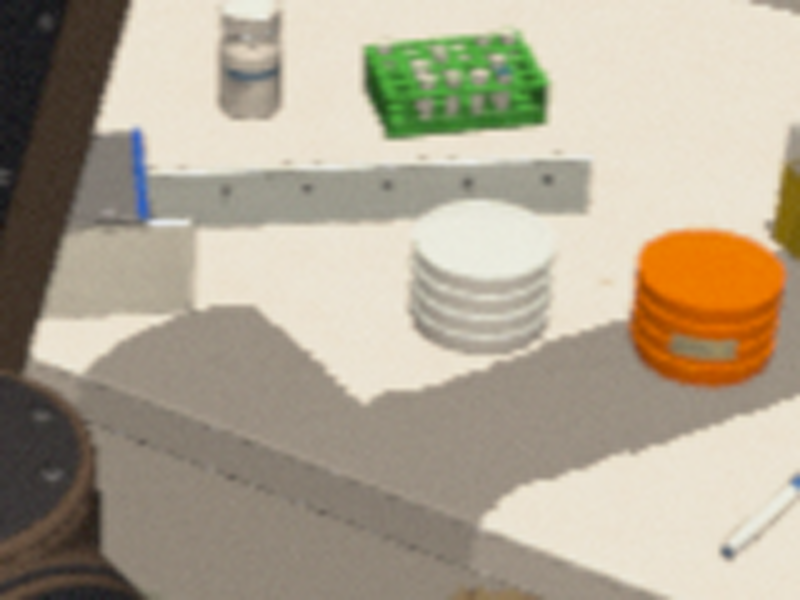

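```bash
cat > h.py <<'E'
import numpy as np, cv2
from plant import ctrl
def ray(n,u,v,z):
    p=ctrl.camera_params(n); K=np.array([[p['fx'],0,p['cx']],[0,p['fy'],p['cy']],[0,0,1]])
    x,y=cv2.undistortPoints(np.array([[[u,v]]],float),K,p['dist_coeffs'])[0,0]
    T=p['cam_to_world']; d=T[:3,:3]@[x,-y,-1]; o=T[:3,3]
    return (o+d*(z-o[2])/d[2]).round(4)
def proj(n,P):
    p=ctrl.camera_params(n); K=np.array([[p['fx'],0,p['cx']],[0,p['fy'],p['cy']],[0,0,1]])
    T=p['cam_to_world']; q=(np.asarray(P,float)-T[:3,3])@T[:3,:3]; q=q*[1,-1,-1]
    return cv2.projectPoints(q,np.zeros(3),np.zeros(3),K,p['dist_coeffs'])[0][:,0]
E
python3 - <<'E'
from h import *
T=lambda u,v,z:ray("top",260+(u-2)/5,160+(v-2)/5,z)
S=lambda u,v,z:ray("side",280+(u-2)/5,160+(v-2)/5,z)
for k,a in dict(hoodA=(240,117,.076),hoodB=(250,261,.076),fenA=(245,131,.045),fenB=(633,100,.045),wall_end=(288,255,.072),dish=(530,257,.061),dishL=(469,257,.061),dishR=(590,257,.061),orange=(710,299,.061)).items(): print("T",k,T(*a))
for k,a in dict(fenEndTop=(590,159,.045),fenEndBot=(588,212,0),fenBotL=(200,224,0),hoodA=(143,130,.076),hoodB=(147,218,.076),wallbot=(196,312,0),walltop=(190,222,.072),dish=(484,242,.061),dishL=(412,242,.061),dishR=(555,242,.061)).items(): print("S",k,S(*a))
E
```

```text
T hoodA [ 0.5978 -0.0525  0.076 ]
T hoodB [ 0.4908 -0.0611  0.076 ]
T fenA [ 0.5903 -0.0557  0.045 ]
T fenB [ 0.6172 -0.3509  0.045 ]
T wall_end [ 0.4956 -0.0892  0.072 ]
T dish [ 0.4963 -0.2706  0.061 ]
T dishL [ 0.4958 -0.2248  0.061 ]
T dishR [ 0.4967 -0.3158  0.061 ]
T orange [ 0.4659 -0.4065  0.061 ]
S fenEndTop [ 0.6201 -0.3512  0.045 ]
S fenEndBot [ 0.6237 -0.3539  0.    ]
S fenBotL [ 0.6014 -0.0866  0.    ]
S hoodA [ 0.5988 -0.049   0.076 ]
S hoodB [ 0.4904 -0.0576  0.076 ]
S wallbot [ 0.4967 -0.0877  0.    ]
S walltop [ 0.4927 -0.0846  0.072 ]
S dish [ 0.4914 -0.2699  0.061 ]
S dishL [ 0.4901 -0.2246  0.061 ]
S dishR [ 0.4925 -0.3145  0.061 ]
```

```bash
cat >> h.py <<'E'
from scipy.spatial.transform import Rotation as Ro
O=np.array([.5945,-.0752]); ex=np.array([-.0872,.9962]); ey=np.array([-.9962,-.0872])
def lane(p): d=np.asarray(p)[:2]-O; return np.r_[d@ex,d@ey].round(4)
def world(x,y): return O+x*ex+y*ey
def delta(P,yaw,o=None):
    o=o or ctrl.get_obs(); R=Ro.from_euler('xyz',o['orientation'],degrees=True); T=Ro.from_euler('xyz',[180,0,yaw],degrees=True)
    return (R.inv().apply(np.array(P)-o['tool_pos'])*1000).round(1),np.degrees((R.inv()*T).as_rotvec()).round(2)
E
python3 - <<'E'
from h import *
c=np.array([.494,-.270]); l=lane(c); print(l)
print(delta([*world(l[0],l[1]+.078),.19],-175))
for n,u,v,z in(("tips",437,187,.09),("bw",326,140,.08),("marker",407,258,.01)):print(n,ray("top",u,v,z))
E
```

```text
[-0.1853  0.1171]
(array([-313.6,  285.3,   36.1]), array([ 0.08, -0.02, 12.51]))
tips [ 0.587  -0.5342  0.09  ]
bw [ 0.7598 -0.1195  0.08  ]
marker [ 0.3178 -0.438   0.01  ]
```

{"fn": "apply_moves", "kwargs": {"deltas": [{"fingers": 24, "delta_pos": [-32, 28, 4], "angular": [0, 0, 1.3]}, {"fingers": 24, "delta_pos": [-63, 57, 8], "angular": [0, 0, 2.5]}, {"fingers": 24, "delta_pos": [-94, 86, 12], "angular": [0, 0, 4]}, {"fingers": 24, "delta_pos": [-126, 114, 16], "angular": [0, 0, 5]}, {"fingers": 24, "delta_pos": [-157, 143, 20], "angular": [0, 0, 6.5]}, {"fingers": 24, "delta_pos": [-189, 171, 24], "angular": [0, 0, 7.5]}, {"fingers": 24, "delta_pos": [-220, 200, 28], "angular": [0, 0, 9]}, {"fingers": 24, "delta_pos": [-252, 229, 32], "angular": [0, 0, 10]}, {"fingers": 24, "delta_pos": [-284, 257, 36], "angular": [0, 0, 11.5]}, {"fingers": 24, "delta_pos": [-313.6, 285.3, 36], "angular": [0, 0, 12.5]}]}}

```text
clock: 1.1
tool_pos: [0.4166, -0.2754, 0.1899]
orientation: [180.0, -0.0, -175.0]
force: [0.7, 0.4, 0.4]
opening: 0.0241
gripper_force: 0.0
```

Run:
```python
from h import *
o=ctrl.get_obs();print(o['clock'],o['tool_pos'],o['orientation'],o['force'],o['opening'],lane(o['tool_pos']))
print(delta([*world(-.1853,.1171+.078),.018],-175))
```

```text
1.1 [ 0.41659489 -0.27536705  0.18993335] [ 1.79971259e+02 -4.70951921e-02 -1.75032989e+02] [0.6655636  0.36936695 0.36482074] 0.024092820202328735 [-0.1839  0.1947]
(array([  0.3,  -1.5, 171.9]), array([ 0.03, -0.05, -0.03]))
```

{"fn": "apply_moves", "kwargs": {"deltas": [{"fingers": 24, "delta_pos": [0, -1.5, 35], "angular": [0, 0, 0]}, {"fingers": 24, "delta_pos": [0, -1.5, 75], "angular": [0, 0, 0]}, {"fingers": 24, "delta_pos": [0, -1.5, 115], "angular": [0, 0, 0]}, {"fingers": 24, "delta_pos": [0, -1.5, 150], "angular": [0, 0, 0]}, {"fingers": 24, "delta_pos": [0, -1.5, 168], "angular": [0, 0, 0]}, {"fingers": 24, "delta_pos": [0, -1.5, 172], "angular": [0, 0, 0]}, {"fingers": 24, "delta_pos": [-5, -1.5, 172], "angular": [0, 0, 0]}, {"fingers": 24, "delta_pos": [-10, -1.5, 172], "angular": [0, 0, 0]}, {"fingers": 24, "delta_pos": [-15, -1.5, 172], "angular": [0, 0, 0]}, {"fingers": 24, "delta_pos": [-18, -1.5, 172], "angular": [0, 0, 0]}]}}

```text
clock: 2.1
tool_pos: [0.4359, -0.2772, 0.0196]
orientation: [-180.0, 0.1, -175.0]
force: [-0.2, 0.4, -0.7]
opening: 0.024
gripper_force: 0.0
```

{"fn": "apply_moves", "kwargs": {"deltas": [{"fingers": 24, "delta_pos": [-3, 0, 0], "angular": [0, 0, 0]}, {"fingers": 24, "delta_pos": [-6, 0, 0], "angular": [0, 0, 0]}, {"fingers": 24, "delta_pos": [-9, 0, 0], "angular": [0, 0, 0]}, {"fingers": 24, "delta_pos": [-12, 0, 0], "angular": [0, 0, 0]}, {"fingers": 24, "delta_pos": [-16, 0, 0], "angular": [0, 0, 0]}, {"fingers": 24, "delta_pos": [-20, 0, 0], "angular": [0, 0, 0]}, {"fingers": 24, "delta_pos": [-24, 0, 0], "angular": [0, 0, 0]}, {"fingers": 24, "delta_pos": [-28, 0, 0], "angular": [0, 0, 0]}, {"fingers": 24, "delta_pos": [-32, 0, 0], "angular": [0, 0, 0]}, {"fingers": 24, "delta_pos": [-36, 0, 0], "angular": [0, 0, 0]}]}}

```text
clock: 3.1
tool_pos: [0.4707, -0.2739, 0.0185]
orientation: [180.0, -0.0, -175.0]
force: [-0.9, -0.2, -0.4]
opening: 0.0241
gripper_force: 0.7
```

Run:
```python
from h import *
o=ctrl.get_obs();print(o['clock'],o['tool_pos'],o['orientation'],o['force'],lane(o['tool_pos']))
a=ctrl.snapshot("top")[:,:,::-1][140:260,260:420]; b=ctrl.snapshot("side")[:,:,::-1][140:260,300:460]
cv2.imwrite("pics/p1.png",cv2.resize(np.vstack([a,b]),None,fx=2.5*.95,fy=2.5*.95,interpolation=cv2.INTER_CUBIC))
```

```text
3.1 [ 0.47065293 -0.27393199  0.01850632] [ 1.79999459e+02 -1.11858118e-04 -1.74978068e+02] [-0.92753948 -0.20755668 -0.43331404] [-0.1872  0.1407]
```

View pics/p1.png

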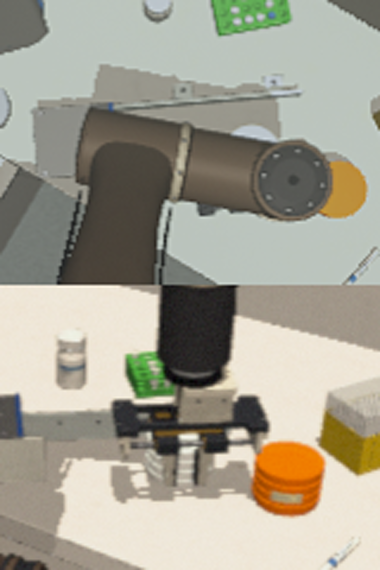

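The picture shows the fingers touching the stack's near side, clear of the orange decoy, with the stack upright. I'll keep pushing towards the fence.

{"fn": "apply_moves", "kwargs": {"deltas": [{"fingers": 24, "delta_pos": [-4, 0, 0], "angular": [0, 0, 0]}, {"fingers": 24, "delta_pos": [-8, 0, 0], "angular": [0, 0, 0]}, {"fingers": 24, "delta_pos": [-12, 0, 0], "angular": [0, 0, 0]}, {"fingers": 24, "delta_pos": [-16, 0, 0], "angular": [0, 0, 0]}, {"fingers": 24, "delta_pos": [-20, 0, 0], "angular": [0, 0, 0]}, {"fingers": 24, "delta_pos": [-24, 0, 0], "angular": [0, 0, 0]}, {"fingers": 24, "delta_pos": [-28, 0, 0], "angular": [0, 0, 0]}, {"fingers": 24, "delta_pos": [-31, 0, 0], "angular": [0, 0, 0]}, {"fingers": 24, "delta_pos": [-34, 0, 0], "angular": [0, 0, 0]}, {"fingers": 24, "delta_pos": [-36, 0, 0], "angular": [0, 0, 0]}]}}

```text
clock: 4.2
tool_pos: [0.5064, -0.2708, 0.0186]
orientation: [-180.0, -0.0, -175.0]
force: [-2.0, -0.7, 1.4]
opening: 0.0241
gripper_force: 0.8
```

{"fn": "apply_moves", "kwargs": {"deltas": [{"fingers": 24, "delta_pos": [-1, 0, 0], "angular": [0, 0, 0]}, {"fingers": 24, "delta_pos": [-2, 0, 0], "angular": [0, 0, 0]}, {"fingers": 24, "delta_pos": [-3, 0, 0], "angular": [0, 0, 0]}, {"fingers": 24, "delta_pos": [-4, 0, 0], "angular": [0, 0, 0]}]}}

```text
clock: 4.6
tool_pos: [0.5101, -0.2704, 0.0186]
orientation: [180.0, 0.0, -175.0]
force: [-2.3, -0.9, 0.2]
opening: 0.0236
gripper_force: 0.7
```

{"fn": "apply_moves", "kwargs": {"deltas": [{"fingers": 24, "delta_pos": [-1, 0, 0], "angular": [0, 0, 0]}, {"fingers": 24, "delta_pos": [-2, 0, 0], "angular": [0, 0, 0]}]}}

```text
clock: 4.8
tool_pos: [0.5122, -0.2703, 0.0186]
orientation: [180.0, 0.0, -175.0]
force: [-2.0, 0.6, 1.0]
opening: 0.024
gripper_force: 0.7
```

{"fn": "apply_moves", "kwargs": {"deltas": [{"fingers": 24, "delta_pos": [-1, 0, 0], "angular": [0, 0, 0]}, {"fingers": 24, "delta_pos": [-1.5, 0, 0], "angular": [0, 0, 0]}]}}

```text
clock: 5.0
tool_pos: [0.5137, -0.2702, 0.0186]
orientation: [-180.0, 0.0, -175.0]
force: [-2.1, -0.4, 0.1]
opening: 0.0238
gripper_force: 0.7
```

{"fn": "apply_moves", "kwargs": {"deltas": [{"fingers": 24, "delta_pos": [-1, 0, 0], "angular": [0, 0, 0]}, {"fingers": 24, "delta_pos": [-1.5, 0, 0], "angular": [0, 0, 0]}]}}

```text
clock: 5.2
tool_pos: [0.5152, -0.27, 0.0186]
orientation: [-180.0, 0.0, -175.0]
force: [-2.5, 0.1, 0.1]
opening: 0.024
gripper_force: 0.7
```

{"fn": "apply_moves", "kwargs": {"deltas": [{"fingers": 24, "delta_pos": [-0.7, 0, 0], "angular": [0, 0, 0]}, {"fingers": 24, "delta_pos": [-1.2, 0, 0], "angular": [0, 0, 0]}]}}

```text
clock: 5.4
tool_pos: [0.5163, -0.2699, 0.0186]
orientation: [180.0, -0.0, -175.0]
force: [-3.5, -0.7, 0.7]
opening: 0.0244
gripper_force: 1.1
```

{"fn": "apply_moves", "kwargs": {"deltas": [{"fingers": 24, "delta_pos": [-0.6, 0, 0], "angular": [0, 0, 0]}]}}

```text
clock: 5.5
tool_pos: [0.5164, -0.2699, 0.0185]
orientation: [180.0, -0.1, -175.0]
force: [-3.9, -1.3, 2.2]
opening: 0.0238
gripper_force: 1.9
```

{"fn": "apply_moves", "kwargs": {"deltas": [{"fingers": 24, "delta_pos": [-0.6, 0, 0], "angular": [0, 0, 0]}]}}

```text
clock: 5.6
tool_pos: [0.5165, -0.2698, 0.0184]
orientation: [180.0, -0.1, -175.0]
force: [-5.8, -0.9, 3.5]
opening: 0.0239
gripper_force: 2.8
```

{"fn": "apply_moves", "kwargs": {"deltas": [{"fingers": 24, "delta_pos": [5, 0, 0], "angular": [0, 0, 0]}, {"fingers": 24, "delta_pos": [20, 0, 0], "angular": [0, 0, 0]}, {"fingers": 24, "delta_pos": [35, 0, 0], "angular": [0, 0, 0]}, {"fingers": 24, "delta_pos": [40, 0, -35], "angular": [0, 0, 0]}, {"fingers": 24, "delta_pos": [40, 0, -75], "angular": [0, 0, 0]}, {"fingers": 24, "delta_pos": [40, -20, -110], "angular": [0, 0, 8]}, {"fingers": 24, "delta_pos": [40, -50, -130], "angular": [0, 0, 0]}, {"fingers": 24, "delta_pos": [40, -90, -130], "angular": [0, 0, -8]}, {"fingers": 24, "delta_pos": [30, -110, -130], "angular": [0, 0, -16]}, {"fingers": 24, "delta_pos": [20, -130, -130], "angular": [0, 0, -24]}]}}

```text
clock: 6.6
tool_pos: [0.508, -0.4023, 0.1489]
orientation: [-180.0, 0.0, -150.7]
force: [0.7, 0.9, -0.8]
opening: 0.0242
gripper_force: 0.0
```

Run:
```python
from h import *
o=ctrl.get_obs();print(o['clock'],o['tool_pos'],o['orientation'],lane(o['tool_pos']))
print(delta([*(np.array([.5675,-.2653])-.072*ex+.0015*ey),.1],-85))
b=ctrl.snapshot("side")[:,:,::-1][140:260,280:440]
a=ctrl.snapshot("top")[:,:,::-1][150:240,260:420]
cv2.imwrite("pics/p2.png",cv2.resize(np.vstack([a,b]),None,fx=2.8,fy=2.8,interpolation=cv2.INTER_CUBIC))
```

```text
6.6 [ 0.5079619  -0.40230505  0.14894595] [-1.79967992e+02  4.83712190e-02 -1.50726015e+02] [-0.3183  0.1147]
(array([-87.9,  25.4,  49. ]), array([-6.000e-02,  2.000e-02, -6.573e+01]))
```

View pics/p2.png

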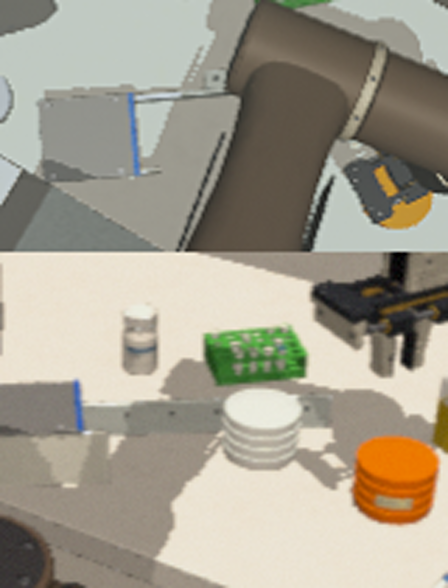

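The stack stands upright against the fence (side pixel about (373,197)) and the gripper is clear of it. Next I'll turn the gripper behind the stack.

{"fn": "apply_moves", "kwargs": {"deltas": [{"fingers": 24, "delta_pos": [-10, 3, 0], "angular": [0, 0, -8]}, {"fingers": 24, "delta_pos": [-20, 6, 0], "angular": [0, 0, -16]}, {"fingers": 24, "delta_pos": [-30, 9, 0], "angular": [0, 0, -24]}, {"fingers": 24, "delta_pos": [-40, 12, 0], "angular": [0, 0, -32]}, {"fingers": 24, "delta_pos": [-50, 15, 0], "angular": [0, 0, -40]}, {"fingers": 24, "delta_pos": [-60, 18, 0], "angular": [0, 0, -48]}, {"fingers": 24, "delta_pos": [-70, 21, 0], "angular": [0, 0, -56]}, {"fingers": 24, "delta_pos": [-80, 24, 10], "angular": [0, 0, -62]}, {"fingers": 24, "delta_pos": [-87.9, 25.4, 30], "angular": [0, 0, -65.7]}, {"fingers": 24, "delta_pos": [-87.9, 25.4, 49], "angular": [0, 0, -65.7]}]}}

```text
clock: 7.7
tool_pos: [0.5734, -0.3351, 0.0994]
orientation: [-179.9, -0.0, -85.2]
force: [-0.6, -0.2, -0.1]
opening: 0.0241
gripper_force: 0.0
```

Run:
```python
from h import *
o=ctrl.get_obs();print(o['clock'],o['tool_pos'],o['orientation'],lane(o['tool_pos']))
print(delta([*(np.array([.5675,-.2653])-.072*ex+.0015*ey),.018],-85))
u=(280+261.5/2.8,140+(413-252)/2.8); c=ray("side",*u,.061); print(c,lane(c), lane([.5675,-.2653]))
```

```text
7.7 [ 0.57337693 -0.33509104  0.09938738] [-1.79925785e+02 -4.52737823e-03 -8.51966483e+01] [-0.2571  0.0437]
(array([ 2. ,  1.4, 81.4]), array([-0.07, -0.  , -0.2 ]))
[ 0.5534 -0.2643  0.061 ] [-0.1848  0.0574] [-0.187   0.0435]
```

Run:
```python
from h import *
a=ctrl.snapshot("side")[:,:,::-1]; s=6; x0,y0=325,165
im=cv2.resize(a[y0:y0+75,x0:x0+110],None,fx=s,fy=s,interpolation=cv2.INTER_CUBIC)
t=np.linspace(0,2*np.pi,73)
def d(P,c):
    q=(proj("side",P)-[x0,y0]+.5)*s; cv2.polylines(im,[q.astype(int)],False,c,1)
for cx,cy,col in((.5675,-.2653,(0,0,255)),(.5534,-.2643,(255,0,0))):
    for z in (0,.061): d(np.c_[cx+.045*np.cos(t),cy+.045*np.sin(t),0*t+z],col)
for z in (0,.045): d(np.array([[*world(-.28,0),z],[*world(0,0),z]]),(0,160,0))
cv2.imwrite("pics/p3.png",im)
```

```text
(no output)
```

View pics/p3.png

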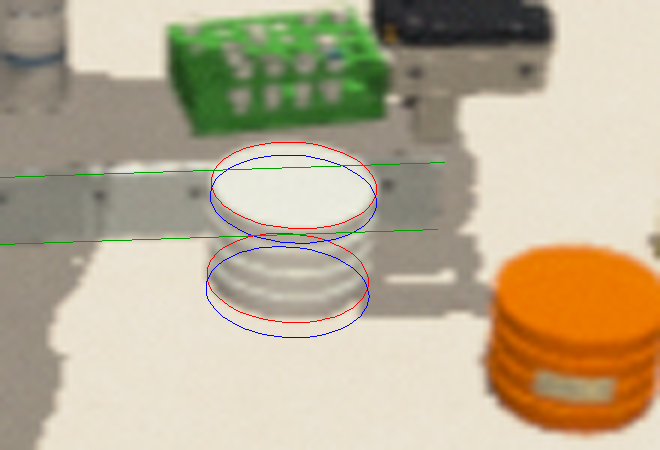

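The red outline (predicted against the fence) matches the stack. Now I'll lower behind it.

{"fn": "apply_moves", "kwargs": {"deltas": [{"fingers": 24, "delta_pos": [1, 1, 25], "angular": [0, 0, -0.2]}, {"fingers": 24, "delta_pos": [1, 1.4, 55], "angular": [0, 0, -0.2]}, {"fingers": 24, "delta_pos": [1, 1.4, 76], "angular": [0, 0, -0.2]}, {"fingers": 24, "delta_pos": [1, 1.4, 81.4], "angular": [0, 0, -0.2]}, {"fingers": 24, "delta_pos": [-4, 1.4, 81.4], "angular": [0, 0, -0.2]}, {"fingers": 24, "delta_pos": [-9, 1.4, 81.4], "angular": [0, 0, -0.2]}, {"fingers": 24, "delta_pos": [-12, 1.4, 81.4], "angular": [0, 0, -0.2]}, {"fingers": 24, "delta_pos": [-15, 1.4, 81.4], "angular": [0, 0, -0.2]}, {"fingers": 24, "delta_pos": [-18, 1.4, 81.4], "angular": [0, 0, -0.2]}, {"fingers": 24, "delta_pos": [-21, 1.4, 81.4], "angular": [0, 0, -0.2]}]}}

```text
clock: 8.75
tool_pos: [0.5711, -0.3157, 0.019]
orientation: [-179.9, -0.1, -85.1]
force: [1.3, -2.8, 1.8]
opening: 0.0239
gripper_force: 1.4
```

{"fn": "apply_moves", "kwargs": {"deltas": [{"fingers": 24, "delta_pos": [-2, 0, 0], "angular": [0, 0, 0]}, {"fingers": 24, "delta_pos": [-5, 0, 0], "angular": [0, 0, 0]}, {"fingers": 24, "delta_pos": [-8, 0, 0], "angular": [0, 0, 0]}, {"fingers": 24, "delta_pos": [-12, 0, 0], "angular": [0, 0, 0]}, {"fingers": 24, "delta_pos": [-16, 0, 0], "angular": [0, 0, 0]}]}}

```text
clock: 9.25
tool_pos: [0.5689, -0.2993, 0.0182]
orientation: [180.0, -0.0, -85.1]
force: [0.8, -2.4, 2.6]
opening: 0.0242
gripper_force: 2.0
```

Run:
```python
from h import *
o=ctrl.get_obs();print(o['clock'],o['tool_pos'],o['orientation'],lane(o['tool_pos']),o['force']);f=o['force'][:2];print(f@ex,f@ey,delta(o['tool_pos'],-85))
```

```text
9.25 [ 0.56889052 -0.29928713  0.01817043] [ 1.79994659e+02 -4.29531160e-03 -8.50845750e+01] [-0.221   0.0451] [ 0.80247931 -2.41581346  2.57593452]
-2.476609560211141 -0.5887709520890879 (array([0., 0., 0.]), array([ 0.01, -0.  , -0.08]))
```

{"fn": "apply_moves", "kwargs": {"deltas": [{"fingers": 24, "delta_pos": [-3, 0.5, 0], "angular": [0, 0, 0]}, {"fingers": 24, "delta_pos": [-7, 1, 0], "angular": [0, 0, 0]}, {"fingers": 24, "delta_pos": [-11, 1.5, 0], "angular": [0, 0, 0]}, {"fingers": 24, "delta_pos": [-15, 1.5, 0], "angular": [0, 0, 0]}, {"fingers": 24, "delta_pos": [-19, 1.5, 0], "angular": [0, 0, 0]}, {"fingers": 24, "delta_pos": [-23, 1.5, 0], "angular": [0, 0, 0]}, {"fingers": 24, "delta_pos": [-27, 1.5, 0], "angular": [0, 0, 0]}, {"fingers": 24, "delta_pos": [-31, 1.5, 0], "angular": [0, 0, 0]}, {"fingers": 24, "delta_pos": [-35, 1.5, 0], "angular": [0, 0, 0]}, {"fingers": 24, "delta_pos": [-39, 1.5, 0], "angular": [0, 0, 0]}]}}

```text
clock: 10.25
tool_pos: [0.5641, -0.2604, 0.0181]
orientation: [180.0, 0.0, -85.1]
force: [0.3, -4.0, 2.8]
opening: 0.0243
gripper_force: 1.8
```

Run:
```python
from h import *
o=ctrl.get_obs();f=o['force'][:2];print(o['clock'],o['orientation'],lane(o['tool_pos']),f@ex,f@ey)
a=ctrl.snapshot("top")[:,:,::-1][150:240,260:420]; b=ctrl.snapshot("side")[:,:,::-1][150:240,280:440]
cv2.imwrite("pics/p4.png",cv2.resize(np.vstack([a,b]),None,fx=3.3,fy=3.3,interpolation=cv2.INTER_CUBIC))
```

```text
10.25 [ 1.79994282e+02  2.20672662e-03 -8.50816313e+01] [-0.1818  0.0465] -4.0454909474325556 0.0854953631514942
```

View pics/p4.png

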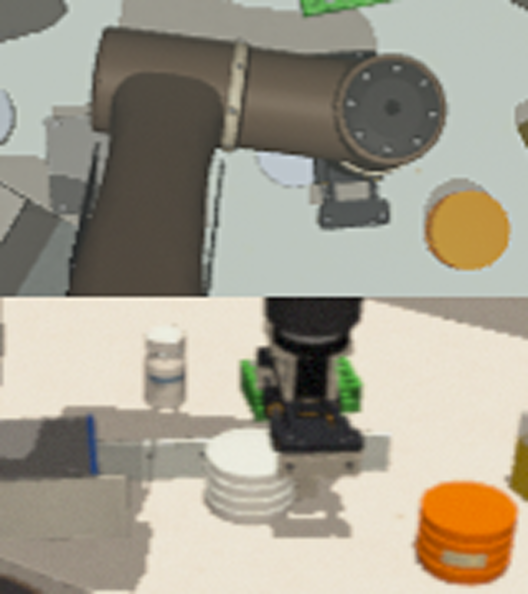

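The stack rides against the fence ahead of the fingers and stays upright. Continuing.

{"fn": "apply_moves", "kwargs": {"deltas": [{"fingers": 24, "delta_pos": [-4, 0, 0], "angular": [0, 0, 0]}, {"fingers": 24, "delta_pos": [-8, 0, 0], "angular": [0, 0, 0]}, {"fingers": 24, "delta_pos": [-12, 0, 0], "angular": [0, 0, 0]}, {"fingers": 24, "delta_pos": [-16, 0, 0], "angular": [0, 0, 0]}, {"fingers": 24, "delta_pos": [-20, 0, 0], "angular": [0, 0, 0]}, {"fingers": 24, "delta_pos": [-24, 0, 0], "angular": [0, 0, 0]}, {"fingers": 24, "delta_pos": [-28, 0, 0], "angular": [0, 0, 0]}, {"fingers": 24, "delta_pos": [-32, 0, 0], "angular": [0, 0, 0]}, {"fingers": 24, "delta_pos": [-36, 0, 0], "angular": [0, 0, 0]}, {"fingers": 24, "delta_pos": [-40, 0, 0], "angular": [0, 0, 0]}]}}

```text
clock: 11.35
tool_pos: [0.5606, -0.2205, 0.0181]
orientation: [180.0, 0.0, -85.1]
force: [0.0, -0.1, -0.7]
opening: 0.024
gripper_force: 0.6
```

{"fn": "apply_moves", "kwargs": {"deltas": [{"fingers": 24, "delta_pos": [-4, 0, 0], "angular": [0, 0, 0]}, {"fingers": 24, "delta_pos": [-8, 0, 0], "angular": [0, 0, 0]}, {"fingers": 24, "delta_pos": [-12, 0, 0], "angular": [0, 0, 0]}, {"fingers": 24, "delta_pos": [-16, 0, 0], "angular": [0, 0, 0]}, {"fingers": 24, "delta_pos": [-20, 0, 0], "angular": [0, 0, 0]}, {"fingers": 24, "delta_pos": [-24, 0, 0], "angular": [0, 0, 0]}, {"fingers": 24, "delta_pos": [-28, 0, 0], "angular": [0, 0, 0]}, {"fingers": 24, "delta_pos": [-31, 0, 0], "angular": [0, 0, 0]}, {"fingers": 24, "delta_pos": [-34, 0, 0], "angular": [0, 0, 0]}, {"fingers": 24, "delta_pos": [-37, 0, 0], "angular": [0, 0, 0]}]}}

```text
clock: 12.35
tool_pos: [0.5575, -0.1838, 0.0182]
orientation: [180.0, -0.0, -85.1]
force: [0.9, -1.3, 0.3]
opening: 0.024
gripper_force: 0.6
```

Run:
```python
from h import *
o=ctrl.get_obs();f=o['force'][:2];print(o['clock'],o['orientation'],lane(o['tool_pos']),f@ex,f@ey)
b=ctrl.snapshot("side")[:,:,::-1][140:250,260:400]
cv2.imwrite("pics/p5.png",cv2.resize(b,None,fx=5,fy=5,interpolation=cv2.INTER_CUBIC))
```

```text
12.35 [ 1.79999643e+02 -5.19683175e-04 -8.50790118e+01] [-0.105   0.0463] -1.3418950927215825 -0.8316974781816499
```

View pics/p5.png

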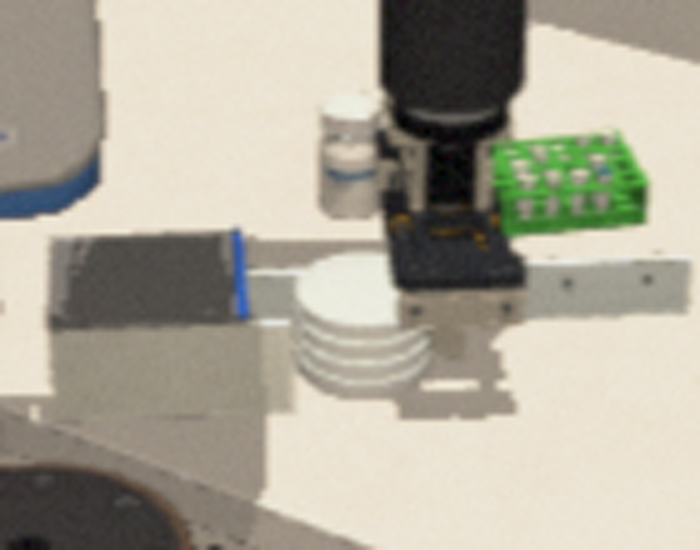

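The stack's front is just at the mouth, with the wall end at about (290,370). The cradle has pulled it 1–3 mm off the fence, so I'll shift it back towards the fence while advancing slightly.

{"fn": "apply_moves", "kwargs": {"deltas": [{"fingers": 24, "delta_pos": [-1, -0.7, 0], "angular": [0, 0, 0]}, {"fingers": 24, "delta_pos": [-2, -1.4, 0], "angular": [0, 0, 0]}, {"fingers": 24, "delta_pos": [-3, -2.1, 0], "angular": [0, 0, 0]}, {"fingers": 24, "delta_pos": [-4, -2.8, 0], "angular": [0, 0, 0]}]}}

```text
clock: 12.8
tool_pos: [0.56, -0.1798, 0.0182]
orientation: [180.0, -0.0, -85.1]
force: [-0.4, -0.9, 0.9]
opening: 0.0238
gripper_force: 0.8
```

{"fn": "apply_moves", "kwargs": {"deltas": [{"fingers": 24, "delta_pos": [-1, -0.5, 0], "angular": [0, 0, 0]}, {"fingers": 24, "delta_pos": [-2, -1, 0], "angular": [0, 0, 0]}]}}

```text
clock: 13.0
tool_pos: [0.5606, -0.1778, 0.0182]
orientation: [180.0, -0.0, -85.1]
force: [-2.5, -3.9, 1.2]
opening: 0.0239
gripper_force: 1.9
```

{"fn": "apply_moves", "kwargs": {"deltas": [{"fingers": 24, "delta_pos": [-2, 0.2, 0], "angular": [0, 0, 0]}, {"fingers": 24, "delta_pos": [-4, 0.4, 0], "angular": [0, 0, 0]}, {"fingers": 24, "delta_pos": [-6, 0.4, 0], "angular": [0, 0, 0]}, {"fingers": 24, "delta_pos": [-8, 0.4, 0], "angular": [0, 0, 0]}, {"fingers": 24, "delta_pos": [-10, 0.4, 0], "angular": [0, 0, 0]}]}}

```text
clock: 13.5
tool_pos: [0.5589, -0.1679, 0.0181]
orientation: [179.9, -0.0, -85.1]
force: [-2.9, -5.6, 1.6]
opening: 0.0242
gripper_force: 2.6
```

{"fn": "apply_moves", "kwargs": {"deltas": [{"fingers": 24, "delta_pos": [-2, 0, 0], "angular": [0, 0, 0]}, {"fingers": 24, "delta_pos": [-4, 0, 0], "angular": [0, 0, 0]}, {"fingers": 24, "delta_pos": [-6, 0, 0], "angular": [0, 0, 0]}, {"fingers": 24, "delta_pos": [-8, 0, 0], "angular": [0, 0, 0]}, {"fingers": 24, "delta_pos": [-10, 0, 0], "angular": [0, 0, 0]}]}}

```text
clock: 14.0
tool_pos: [0.5579, -0.158, 0.0181]
orientation: [179.9, -0.0, -85.1]
force: [-3.0, -4.6, 1.6]
opening: 0.024
gripper_force: 2.7
```

Run:
```python
from h import *
o=ctrl.get_obs();f=o['force'][:2];print(o['clock'],o['orientation'],lane(o['tool_pos']),f@ex,f@ey)
```

```text
14.0 [ 1.79922897e+02 -9.61183907e-03 -8.50854769e+01] [-0.0793  0.0437] -4.363544479814283 3.3807246955757964
```

{"fn": "apply_moves", "kwargs": {"deltas": [{"fingers": 24, "delta_pos": [-2, 0.2, 0], "angular": [0, 0, 0]}, {"fingers": 24, "delta_pos": [-4, 0.4, 0], "angular": [0, 0, 0]}, {"fingers": 24, "delta_pos": [-6, 0.6, 0], "angular": [0, 0, 0]}, {"fingers": 24, "delta_pos": [-8, 0.6, 0], "angular": [0, 0, 0]}, {"fingers": 24, "delta_pos": [-10, 0.6, 0], "angular": [0, 0, 0]}]}}

```text
clock: 14.5
tool_pos: [0.5569, -0.1479, 0.0181]
orientation: [180.0, -0.0, -85.1]
force: [-2.5, -4.5, 2.0]
opening: 0.0242
gripper_force: 2.4
```

{"fn": "apply_moves", "kwargs": {"deltas": [{"fingers": 24, "delta_pos": [-2, 0, 0], "angular": [0, 0, 0]}, {"fingers": 24, "delta_pos": [-4, 0, 0], "angular": [0, 0, 0]}, {"fingers": 24, "delta_pos": [-6, 0, 0], "angular": [0, 0, 0]}, {"fingers": 24, "delta_pos": [-8, 0, 0], "angular": [0, 0, 0]}, {"fingers": 24, "delta_pos": [-10, 0, 0], "angular": [0, 0, 0]}]}}

```text
clock: 15.0
tool_pos: [0.556, -0.1379, 0.0181]
orientation: [180.0, -0.0, -85.1]
force: [-2.4, -5.2, 2.3]
opening: 0.0242
gripper_force: 2.5
```

{"fn": "apply_moves", "kwargs": {"deltas": [{"fingers": 24, "delta_pos": [-1, 0, 0], "angular": [0, 0, 0]}, {"fingers": 24, "delta_pos": [-2, 0, 0], "angular": [0, 0, 0]}, {"fingers": 24, "delta_pos": [-3, 0, 0], "angular": [0, 0, 0]}, {"fingers": 24, "delta_pos": [-4, 0, 0], "angular": [0, 0, 0]}]}}

```text
clock: 15.4
tool_pos: [0.5556, -0.134, 0.0181]
orientation: [180.0, -0.0, -85.1]
force: [-3.1, -4.3, 2.0]
opening: 0.0239
gripper_force: 2.5
```

Run:
```python
from h import *
o=ctrl.get_obs();f=o['force'][:2];print(o['clock'],o['orientation'],lane(o['tool_pos']),f@ex,f@ey)
```

```text
15.4 [ 1.79955175e+02 -5.17124116e-03 -8.50795971e+01] [-0.0552  0.0439] -4.013654278979905 3.415047395051341
```

{"fn": "apply_moves", "kwargs": {"deltas": [{"fingers": 24, "delta_pos": [-2, 0.3, 0], "angular": [0, 0, 0]}, {"fingers": 24, "delta_pos": [-4, 0.6, 0], "angular": [0, 0, 0]}, {"fingers": 24, "delta_pos": [-5, 0.8, 0], "angular": [0, 0, 0]}, {"fingers": 24, "delta_pos": [-6, 0.8, 0], "angular": [0, 0, 0]}]}}

```text
clock: 15.8
tool_pos: [0.5548, -0.1278, 0.0182]
orientation: [-180.0, 0.0, -85.1]
force: [-1.1, -3.0, 0.2]
opening: 0.0242
gripper_force: 1.6
```

{"fn": "apply_moves", "kwargs": {"deltas": [{"fingers": 24, "delta_pos": [-1, 0, 0], "angular": [0, 0, 0]}, {"fingers": 24, "delta_pos": [-2, 0, 0], "angular": [0, 0, 0]}, {"fingers": 24, "delta_pos": [-3, 0, 0], "angular": [0, 0, 0]}, {"fingers": 24, "delta_pos": [-4, 0, 0], "angular": [0, 0, 0]}]}}

```text
clock: 16.2
tool_pos: [0.5544, -0.124, 0.0181]
orientation: [-180.0, 0.0, -85.1]
force: [-1.8, -3.4, 0.3]
opening: 0.0239
gripper_force: 1.5
```

{"fn": "apply_moves", "kwargs": {"deltas": [{"fingers": 24, "delta_pos": [-1, 0, 0], "angular": [0, 0, 0]}, {"fingers": 24, "delta_pos": [-2, 0, 0], "angular": [0, 0, 0]}, {"fingers": 24, "delta_pos": [-3, 0, 0], "angular": [0, 0, 0]}, {"fingers": 24, "delta_pos": [-4, 0, 0], "angular": [0, 0, 0]}]}}

```text
clock: 16.6
tool_pos: [0.5541, -0.12, 0.0182]
orientation: [-180.0, 0.0, -85.1]
force: [-1.8, -2.9, 0.6]
opening: 0.0242
gripper_force: 1.4
```

{"fn": "apply_moves", "kwargs": {"deltas": [{"fingers": 24, "delta_pos": [-1, 0, 0], "angular": [0, 0, 0]}, {"fingers": 24, "delta_pos": [-2, 0, 0], "angular": [0, 0, 0]}, {"fingers": 24, "delta_pos": [-3, 0, 0], "angular": [0, 0, 0]}]}}

```text
clock: 16.9
tool_pos: [0.5538, -0.117, 0.0182]
orientation: [180.0, 0.0, -85.1]
force: [-1.1, -3.7, 0.5]
opening: 0.0237
gripper_force: 1.5
```

{"fn": "apply_moves", "kwargs": {"deltas": [{"fingers": 24, "delta_pos": [-1, 0, 0], "angular": [0, 0, 0]}, {"fingers": 24, "delta_pos": [-2, 0, 0], "angular": [0, 0, 0]}, {"fingers": 24, "delta_pos": [-3, 0, 0], "angular": [0, 0, 0]}]}}

```text
clock: 17.2
tool_pos: [0.5535, -0.114, 0.0181]
orientation: [180.0, -0.0, -85.1]
force: [-2.1, -2.5, 0.6]
opening: 0.0244
gripper_force: 1.5
```

{"fn": "apply_moves", "kwargs": {"deltas": [{"fingers": 24, "delta_pos": [-1, 0, 0], "angular": [0, 0, 0]}, {"fingers": 24, "delta_pos": [-2, 0, 0], "angular": [0, 0, 0]}, {"fingers": 24, "delta_pos": [-3, 0, 0], "angular": [0, 0, 0]}]}}

```text
clock: 17.5
tool_pos: [0.5532, -0.111, 0.0182]
orientation: [180.0, -0.0, -85.1]
force: [-1.4, -2.9, 0.9]
opening: 0.024
gripper_force: 1.6
```

{"fn": "apply_moves", "kwargs": {"deltas": [{"fingers": 24, "delta_pos": [-1, 0, 0], "angular": [0, 0, 0]}, {"fingers": 24, "delta_pos": [-2, 0, 0], "angular": [0, 0, 0]}, {"fingers": 24, "delta_pos": [-3, 0, 0], "angular": [0, 0, 0]}]}}

```text
clock: 17.8
tool_pos: [0.5529, -0.1081, 0.0181]
orientation: [180.0, -0.0, -85.1]
force: [-2.5, -3.6, 0.1]
opening: 0.0239
gripper_force: 1.6
```

{"fn": "apply_moves", "kwargs": {"deltas": [{"fingers": 24, "delta_pos": [-1, 0, 0], "angular": [0, 0, 0]}, {"fingers": 24, "delta_pos": [-2, 0, 0], "angular": [0, 0, 0]}, {"fingers": 24, "delta_pos": [-3, 0, 0], "angular": [0, 0, 0]}]}}

```text
clock: 18.1
tool_pos: [0.5526, -0.1058, 0.0183]
orientation: [180.0, -0.1, -85.1]
force: [-0.9, -9.1, 0.4]
opening: 0.0238
gripper_force: 4.6
```

Contact with the follower at TCP y ≈ -0.106. I'll push 7 mm more.

{"fn": "apply_moves", "kwargs": {"deltas": [{"fingers": 24, "delta_pos": [-0.5, 0, 0], "angular": [0, 0, 0]}, {"fingers": 24, "delta_pos": [-1, 0, 0], "angular": [0, 0, 0]}]}}

```text
clock: 18.3
tool_pos: [0.5526, -0.105, 0.0183]
orientation: [180.0, -0.1, -85.1]
force: [-0.1, -8.6, 0.0]
opening: 0.0238
gripper_force: 4.5
```

{"fn": "apply_moves", "kwargs": {"deltas": [{"fingers": 24, "delta_pos": [-0.5, 0, 0], "angular": [0, 0, 0]}, {"fingers": 24, "delta_pos": [-1, 0, 0], "angular": [0, 0, 0]}]}}

```text
clock: 18.5
tool_pos: [0.5524, -0.104, 0.0183]
orientation: [180.0, -0.1, -85.1]
force: [-2.1, -9.2, 0.8]
opening: 0.0236
gripper_force: 4.5
```

{"fn": "apply_moves", "kwargs": {"deltas": [{"fingers": 24, "delta_pos": [-0.5, 0, 0], "angular": [0, 0, 0]}, {"fingers": 24, "delta_pos": [-1, 0, 0], "angular": [0, 0, 0]}, {"fingers": 24, "delta_pos": [-1.5, 0, 0], "angular": [0, 0, 0]}, {"fingers": 24, "delta_pos": [-2, 0, 0], "angular": [0, 0, 0]}]}}

```text
clock: 18.9
tool_pos: [0.5523, -0.102, 0.0183]
orientation: [180.0, -0.1, -85.1]
force: [-2.0, -9.7, 1.6]
opening: 0.0239
gripper_force: 4.5
```

{"fn": "apply_moves", "kwargs": {"deltas": [{"fingers": 24, "delta_pos": [-0.5, 0, 0], "angular": [0, 0, 0]}, {"fingers": 24, "delta_pos": [-1, 0, 0], "angular": [0, 0, 0]}, {"fingers": 24, "delta_pos": [-1.5, 0, 0], "angular": [0, 0, 0]}, {"fingers": 24, "delta_pos": [-2, 0, 0], "angular": [0, 0, 0]}, {"fingers": 24, "delta_pos": [-2.5, 0, 0], "angular": [0, 0, 0]}]}}

```text
clock: 19.4
tool_pos: [0.552, -0.0996, 0.0183]
orientation: [180.0, -0.1, -85.1]
force: [-1.6, -9.9, 0.2]
opening: 0.0238
gripper_force: 4.5
```

{"fn": "apply_moves", "kwargs": {"deltas": [{"fingers": 24, "delta_pos": [-0.5, 0, 0], "angular": [0, 0, 0]}, {"fingers": 24, "delta_pos": [0.5, 0, 0], "angular": [0, 0, 0]}, {"fingers": 24, "delta_pos": [2, 0, 0], "angular": [0, 0, 0]}, {"fingers": 24, "delta_pos": [6, 0, 0], "angular": [0, 0, 0]}, {"fingers": 24, "delta_pos": [20, 0, 0], "angular": [0, 0, 0]}, {"fingers": 24, "delta_pos": [45, 0, 0], "angular": [0, 0, 0]}, {"fingers": 24, "delta_pos": [65, 0, -20], "angular": [0, 0, 0]}, {"fingers": 24, "delta_pos": [75, 0, -60], "angular": [0, 0, 0]}, {"fingers": 24, "delta_pos": [100, 0, -100], "angular": [0, 0, 0]}, {"fingers": 24, "delta_pos": [130, 0, -130], "angular": [0, 0, 0]}]}}

```text
clock: 20.4
tool_pos: [0.5642, -0.2295, 0.1511]
orientation: [-179.8, -0.0, -85.0]
force: [1.0, 0.8, 0.2]
opening: 0.0241
gripper_force: 0.0
```

Run:
```python
from h import *
o=ctrl.get_obs();print(o['clock'],o['tool_pos'],o['force'])
c=lane([.552,-.0993])+[.0515,0]; print(c)
a=ctrl.snapshot("side")[:,:,::-1]; s=7; x0,y0=265,165
im=cv2.resize(a[y0:y0+75,x0:x0+100],None,fx=s,fy=s,interpolation=cv2.INTER_CUBIC); raw=im.copy()
t=np.linspace(0,2*np.pi,73); w=world(c[0],.0445)
for z in (0,.061): cv2.polylines(im,[((proj("side",np.c_[w[0]+.045*np.cos(t),w[1]+.045*np.sin(t),0*t+z])-[x0,y0]+.5)*s).astype(int)],False,(0,0,255),1)
cv2.imwrite("pics/p6.png",im)
```

```text
20.4 [ 0.56424306 -0.22945219  0.1511444 ] [0.98525176 0.83841152 0.17151442]
[0.0312 0.0444]
```

View pics/p6.png

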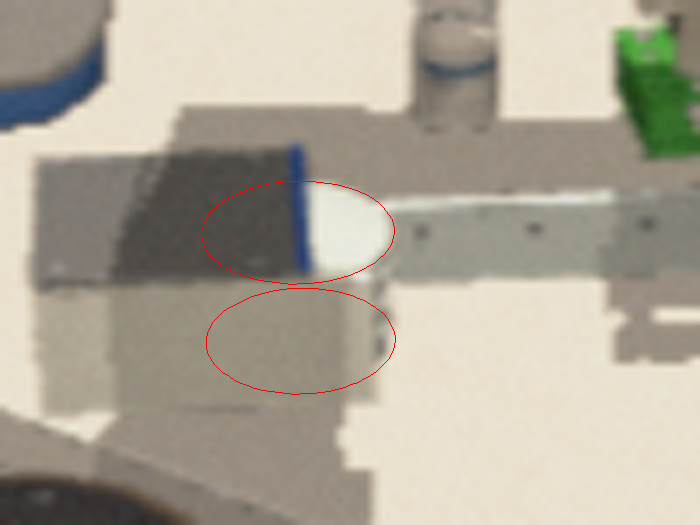

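The stack sits in the bay as predicted: its visible part ends at (392,230), it is upright and at the fence, and the gripper is clear. Handing in.

```bash
python3 -c "
from plant import ctrl
print(ctrl.close_job())"
```

```text
the job is handed in; nothing more can be done
None
```

I pushed the stack against the fence, slid it into the bay and moved the follower back by an estimated 7 mm. I left it upright at the fence and handed in at about 20 s. The highest contact force I read was about 10 N, and the robot was clear of everything. Before it entered the bay the stack drifted an estimated 1–3 mm off the fence, and I pressed it back.

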